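# Free a dryer's belt tensioner and hold it wound back

### The arm

A 7-joint arm with a two-finger parallel gripper is mounted at the origin on the work surface. World frame = base frame: x ahead of the robot, y to its left, z up, the work surface at z = 0. Lengths are in m, angles in degrees, forces in N, time in s.
With the tool pointing down it reaches from about 0.4 to 0.875 m from the base axis. Payload 6.5 kg.
Tool frame: the origin (TCP) lies on the mounting face of the last link; the fingertips stand 166 mm ahead of it and the grasp point (between the pads) lies 147 mm ahead of it; z points along the fingers, y is the line along which they close (so a half turn about z gives the same grasp; the last joint's range is limited). The gripper opens to 88 mm and grips with 3 to 60 N. Pads are 18 mm wide; open, the fingers measure 123 mm over their backs; the gripper's body (75 mm by 187 mm) begins 45 mm behind the grasp point.
Start: joints at [68.743, 30.733, -0.252, 88.115, 0.149, 61.152, -4.079], TCP at [0.195, -0.62, 0.405] pointing down, gripper open.
Joint ranges: [-154.64, 154.64], [-21.42, 123.67], [-72.66, 72.17], [13.99, 137.28], [-74.86, 254.86], [10.95, 109.41], [-158.01, 158.01]. Speed limits (degrees/s): [136.94, 136.94, 180, 180, 180, 180, 180].

### API

Orientations are given as a 3x3 rotation matrix whose columns are the frame's x, y, z axes.
In Python, from bench import ctrl gives the robot as it stands. The module is installed in compiled form; this text tells all that it offers.
- The arm moves only by the shell command python3 -m pendant 'ROWS' [FORCE]. ROWS is JSON, a list of rows, each a list of 3 entries, a list of its own where there are three numbers: the shift along the world's x, y, z in m, then the turn, a rotation vector about the world's x, y, z in rad, then the closure, from 0 (fully open) to 1 (shut). In form: [[[dx, dy, dz], [rx, ry, rz], grip], ...]. A call has 1 to 20 rows; each row is the pose to reach, as a shift and turn from the pose commanded when the call began; what a row does not reach only later rows make up. A row lasts 1/8 s, in which the tool goes at most 62.5 mm and 10.7 degrees, less where a joint would pass 70% of its speed; a pose out of reach is approached as far as the arm can. A call with a gripper value outside its range is refused whole. The fingers move at their own pace and stop on an object; FORCE is the grip in N (left out, the last holds). Time passes only in rows, so rows that repeat a pose let the fingers close. It gives the time, the measured TCP pose, the force, the opening and the grip force at its end, in the units of the state.
- ctrl.get_state(): the state, without advancing time (a new reading comes with each control period).
- ctrl.get_image(name): name is "scene" or "top"; returns (picture, depth): 384x512x3 uint8, red, green, blue; 384x512 float32, m along the optical axis (not along the pixel's ray), 0 where there is no reading.
- ctrl.camera_params(name): a dict with "fx", "fy", "cx", "cy" (pixels), "rvec" (rotation vector, rad) and "tvec" (3), from world to camera coordinates, as OpenCV has them. Camera axes: x right, y down, z forward; pixel columns grow to the right and rows downward; lengths in m; the calibration is good to about 2 mm. A picture is of the moment at which its call begins. camera_params takes no time and is no camera call.
- ctrl.close_job(): hands the job in; it is judged then, once.
The state is a dict: "time": time; "joints": joint angles; "qd": joint speeds; "joint_torque": joint torques, N m; "tcp_pos": TCP position; "eef_rot": TCP orientation; "contact_force": force on the tool from outside, world axes, zero at the start; "torque": the same for the moment, N m; "width": opening from 0.0 (shut) to 1.0 (fully open); "gripper_force": force on a finger pad.
Only numpy, scipy, OpenCV 4.12 (cv2) and the standard library are available. Lean on these libraries where they do the work, as an engineer would, in place of code of your own. Each camera call takes 0.05 s, during which the arm holds its last target. There are 200 camera calls.

### The job

The dryer's belt tensioner is locked by its catch screw: with the yellow T-handled service key, turn the screw anticlockwise (seen from above) as far as it goes, about a quarter turn, then put the key back in the blue tray and let go of it. Then take the tensioner's roller by its orange post, swing the arm against its spring all the way to its stop and keep it there: the program finishes while still holding it, so that a colleague could slip the belt on. Leave the other things on the table where they are.

Things in the scene. Friction and masses are not known exactly. Their poses are not given: they have to be found in the camera images.
- tensioner: grey steel bracket plate 170 x 230 x 12 mm, fixed to the table (place and yaw differ each time); origin: centre of its underside, z up. It carries the arm, roller and catch screw. All offsets below are in its frame, in mm. Nothing on it but the orange post rises above 45 mm over the table
- idler_arm (a joint): swing of the aluminium arm about its upright pivot (rad): 0 = at rest; 1.0 = wound against its stop. Grows clockwise seen from above: the arm points along the bracket's -y at 0, its roller swings towards the bracket's -x. The spring always pulls back to 0: at the roller 2 N at 0, 7 N at the stop. Until the screw is turned its red catch stands in the roller's way
- pivot_top (a point): top of the arm's pivot, on its axis: 45 along x, 75 along y, 42 above the table, in the bracket's frame
- roller: black idler roller, 46 mm wide, 19 to 42 mm above the table, at the arm's end, 100 mm from the pivot axis, with the orange post on top. Origin: on the roller's and post's axis, at table height; it turns with the arm
- post_top (a point): top centre of the upright round orange post (16 mm across, 40 mm tall, from 40 to 80 mm above the table) on the roller: the place to grip
- screw (a joint): turn of the captive catch screw (rad): 0 = locked, 1.4 = free, at its stop. Grows anticlockwise seen from above. Starts between 0 and 0.2; stays where it is left (light friction, 0.05 N m)
- screw_head (a point): top centre of the screw's brass head, 44 mm above the table, on the screw's axis (1 along x, -79 along y in the bracket's frame). The head is an upright bar 26 x 6 mm, 14 mm tall; the point's x axis runs along the bar and along the red catch (52 mm long from the axis, top 30 mm above the table), which points at the arm's pivot when locked
- key: service key, loose, 0.14 to 0.28 kg, standing in the tray. Origin: centre of its underside, z up. Steel foot 36 (x) x 31 x 24 mm with a slot from below along its x, open at both ends, 12 mm deep, 8 mm wide at the roof, 13 mm at the mouth; above it a round 12 mm shank; on top the yellow cross bar 80 (x) x 16 x 16 mm, 75 to 91 mm up. Seated, its origin is 12 mm below the screw head's top
- tray: blue open tray 150 x 160 mm, 20 mm tall, walls and floor 5 mm, fixed; origin: centre of its underside. It and the grey bin may have changed places
- parts_bin: grey divided bin 150 x 160 x 50 mm with bolts, fixed; origin: centre of its underside
- detergent: blue bottle, 72 mm across, 190 mm tall; origin under its centre; leave alone
- oil_can: green can, 52 mm across, 120 mm tall; origin under its centre; leave alone
- mug: white mug, 80 mm across, 90 mm tall; origin under its centre; leave alone
- spanner: steel spanner lying on the table; origin under its middle; leave alone
- spare_roller: black spare roller, 44 mm across, 20 mm tall, lying flat near the robot; origin under its centre; leave alone
- brush: brush lying on the table; origin under its middle; leave alone
- jar: amber jar, 64 mm across, 80 mm tall; origin under its centre; leave alone
Things that resemble listed ones, but are neither listed nor needed, are in the scene too. There is more than one size of the key; the job needs the largest. Of the things that look like the tray, the larger one is meant.

How it is judged:
By the outcome, as a careful person would: the job done as asked, in the order asked, and still so for the second after the job is handed in, while the arm keeps its last pose, push and grip.
It also fails if it takes over 59 s, if anything falls off the work surface, if the arm or the gripper's body presses on something with over 40 N, if the wrist force passes 120 N, or if a joint passes its speed limit or range.

## Working session

There is one attempt and no reset: what is moved stays moved. The work goes in short steps, Python scripts to look and compute and a shell command to move; the robot and the scene stay as the last step left them, time stands still between calls to the robot, and variables do not carry over. Pictures are saved under pics/ and viewed, at most 10 in all, crops included, and the job is handed in when it is done.

```bash
mkdir -p pics; cat > h.py <<'E'
import numpy as np, cv2
from bench import ctrl
def grab(n):
    im,d=ctrl.get_image(n); p=ctrl.camera_params(n)
    R=cv2.Rodrigues(np.array(p["rvec"],float))[0]; t=np.array(p["tvec"],float)
    v,u=np.mgrid[:384,:512]
    c=np.stack([(u-p["cx"])/p["fx"]*d,(v-p["cy"])/p["fy"]*d,d],-1)
    W=(c-t)@R   # world
    W[d==0]=np.nan
    return im,d,W
def save(im,name,box=None,s=1):
    if box: im=im[box[1]:box[3],box[0]:box[2]]
    cv2.imwrite("pics/"+name,cv2.resize(im[...,::-1],None,fx=s,fy=s,interpolation=cv2.INTER_CUBIC))
E
python3 - <<'E'
from h import *
for n in("top","scene"):
    im,d,W=grab(n); np.savez(n,im=im,W=W); save(im,n+"0.png",s=1.5)
    print(n,W[192,256],W[50,50],W[50,460],W[330,50])
s=ctrl.get_state(); print(s["time"],s["tcp_pos"],s["eef_rot"],s["contact_force"])
E
```

```text
top [0.48981692 0.00507792 0.00128293] [ 1.28243342  1.08583546 -0.74628374] [ 1.28559115 -1.05644912 -0.74641726] [ 3.48291784e-02  6.76353992e-01 -2.84258242e-04]
scene [0.38156136 0.15941571 0.00045382] [-1.01556666  0.46781384  0.2550708 ] [0.72210878 2.21901544 0.14307318] [ 0.34641757 -0.54034417  0.0443229 ]
0.1 [ 0.19495694 -0.61977027  0.40393675] [[ 9.53895110e-01  3.00139610e-01 -5.76899366e-04]
 [ 3.00140140e-01 -9.53894043e-01  1.43209438e-03]
 [-1.20472619e-04 -1.53921849e-03 -9.99998808e-01]] [ 0.18065307 -0.19402287  0.99342395]
```

View pics/top0.png

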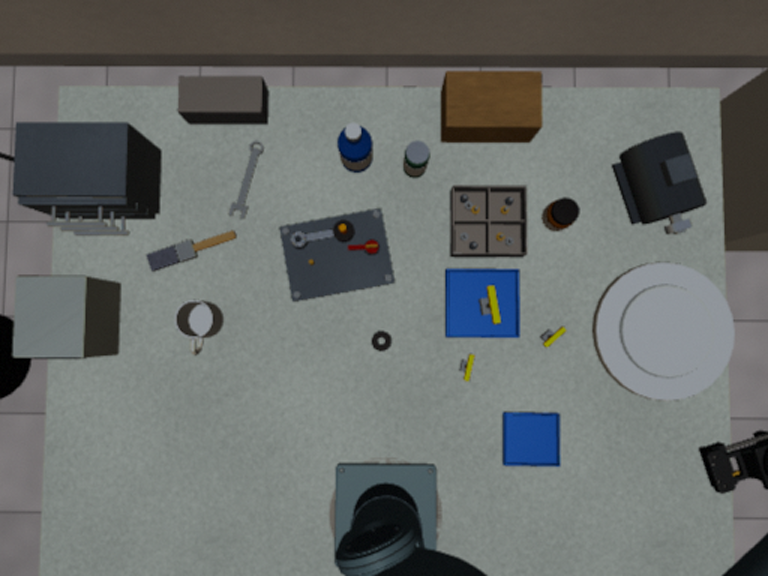

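View pics/scene0.png

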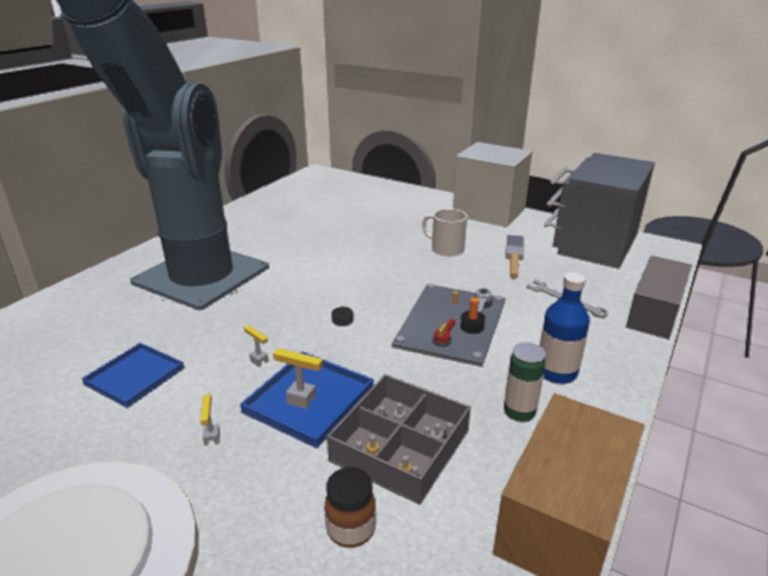

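Key candidates in the top view (1.5x pixels) are (492,304), which is the largest and stands in the large blue tray, and the smaller ones at (468,367) and (553,336). Trays are (483,303), the larger, and (531,438), the smaller. I choose the key at (492,304) and the tray at (483,303). The tensioner is at (337,255), with its pivot at (299,240), post at (344,231) and screw at (372,246).

```bash
python3 - <<'E'
from h import *
def rect(P):
    r=cv2.minAreaRect((P[:,:2]*1000).astype(np.float32)); b=cv2.boxPoints(r); e=[b[1]-b[0],b[2]-b[1]]
    l=max(e,key=np.linalg.norm); return np.round(r[0],1),np.round(sorted(r[1]),1),round(np.degrees(np.arctan2(l[1],l[0]))%180,1),len(P)
for n in("top","scene"):
    f=np.load(n+".npz"); im,W=f["im"],f["W"]; H=cv2.cvtColor(im,cv2.COLOR_RGB2HSV).astype(int); h,s,v=[H[...,i] for i in range(3)]
    z=W[...,2]; x=W[...,0]; y=W[...,1]
    yel=(h>22)&(h<35)&(s>150)&(v>90)
    big=yel&(z>.085)&(z<.11); P=W[big]; print(n,"key bar",rect(P),np.median(P[:,2]),P.mean(0))
    k=(z>.013)&(z<.085)&(abs(x-P[:,0].mean())<.06)&(abs(y-P[:,1].mean())<.06)&(s<90); print(" foot/shank",rect(W[k]),np.percentile(W[k][:,2],[10,50,90]))
    blue=(h>100)&(h<125)&(s>150)&(x>.3)&(x<.75)&(y<-.1)&(z<.03)&(abs(x-P[:,0].mean())<.12)&(abs(y-P[:,1].mean())<.13); print(" tray",rect(W[blue]))
    pl=(z>.008)&(z<.017)&(x>.4)&(x<.9)&(y>-.05)&(y<.35)&(s<80)&(v<120)
    _,L,S,_=cv2.connectedComponentsWithStats(pl.astype(np.uint8)); pl=L==1+S[1:,4].argmax(); print(" plate",rect(W[pl]),np.median(z[pl]))
    c=rect(W[pl])[0]/1000
    near=(abs(x-c[0])<.12)&(abs(y-c[1])<.14)
    for nm,m in(("red",((h<6)|(h>174))&(s>150)&(z>.02)),("orange",(h>=8)&(h<20)&(s>170)&(z>.06)),("posttop",(h>=6)&(h<20)&(s>170)&(z>.076)),("brass",(h>15)&(h<30)&(s>70)&(z>.035)&(z<.05)),("hi",(z>.036)&(z<.048))):
        m=m&near
        if m.sum()>2: print(" ",nm,rect(W[m]),W[m].mean(0).round(4))
    b=(slice(120,220),slice(180,270)) 
im=np.load("top.npz")["im"]; save(im,"c1.png",(180,130,390,240),3.8)
f=np.load("scene.npz"); save(f["im"],"c2.png",(160,180,340,300),4.4)
E
```

```text
top key bar (array([ 451.2, -220.2]), array([14.6, 75.4]), np.float32(9.9), 118) 0.09614005435025127 [ 0.45147872 -0.21909931  0.09576669]
 foot/shank (array([ 451.1, -213.5]), array([16.4, 33. ]), np.float32(9.5), 59) [0.02282324 0.02843017 0.03454449]
 tray (array([ 457.3, -208.3]), array([145.8, 157.7]), np.float32(89.9), 1968)
 plate (array([565.2, 109.9]), array([170.3, 229.6]), np.float32(100.8), 2596) 0.012676068604092244
  red (array([579.,  53.]), array([26.6, 62.6]), np.float32(91.7), 63) [0.5782 0.0488 0.0307]
  orange (array([613.3,  94.8]), array([12.6, 14.1]), np.float32(178.9), 8) [0.6114 0.0939 0.0756]
  posttop (array([612. ,  96.7]), array([ 5.6, 15.9]), np.float32(26.2), 4) [0.6128 0.0967 0.0814]
  brass (array([591.8, 104.3]), array([ 66.5, 147.4]), np.float32(105.1), 25) [0.5749 0.087  0.0414]
  hi (array([592.7, 115.8]), array([ 75.3, 177.7]), np.float32(104.4), 244) [0.6026 0.1252 0.0413]
scene key bar (array([ 452.1, -222.1]), array([13.8, 75.2]), np.float32(10.5), 128) 0.09513639026567311 [ 0.45340269 -0.22192055  0.09510864]
 foot/shank (array([ 454. , -220.6]), array([32.4, 76. ]), np.float32(11.3), 285) [0.01731609 0.02827205 0.06981752]
 tray (array([ 459.8, -210.8]), array([149.9, 161. ]), np.float32(89.7), 2196)
 plate (array([564.9, 109.2]), array([166.4, 229.8]), np.float32(100.9), 1287) 0.011364863582008125
  red (array([575.5,  48.4]), array([25.3, 67.2]), np.float32(103.7), 72) [0.5812 0.0399 0.028 ]
  orange (array([612.7,  90.8]), array([ 9.1, 13.8]), np.float32(120.9), 33) [0.6133 0.0897 0.0723]
  posttop (array([612.4,  90.6]), array([ 8.3, 14.3]), np.float32(114.4), 15) [0.6124 0.0911 0.0786]
  brass (array([562.7,  96.5]), array([  7.7, 158.6]), np.float32(104.9), 26) [0.5709 0.0659 0.0404]
  hi (array([592.4, 113.8]), array([ 74. , 179.2]), np.float32(104.9), 206) [0.6028 0.1156 0.0407]
```

View pics/c1.png

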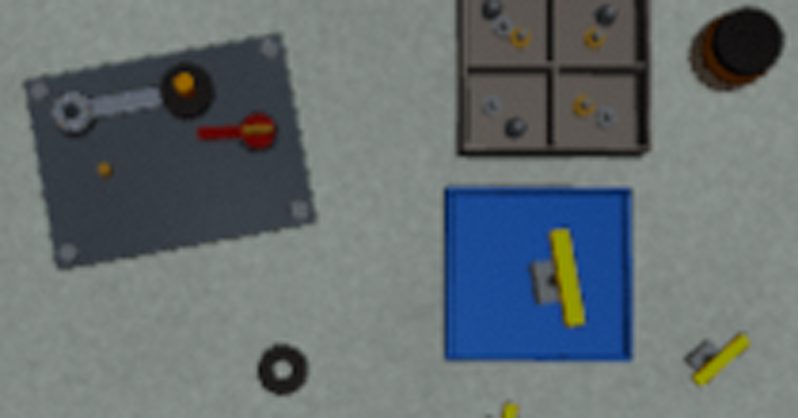

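View pics/c2.png

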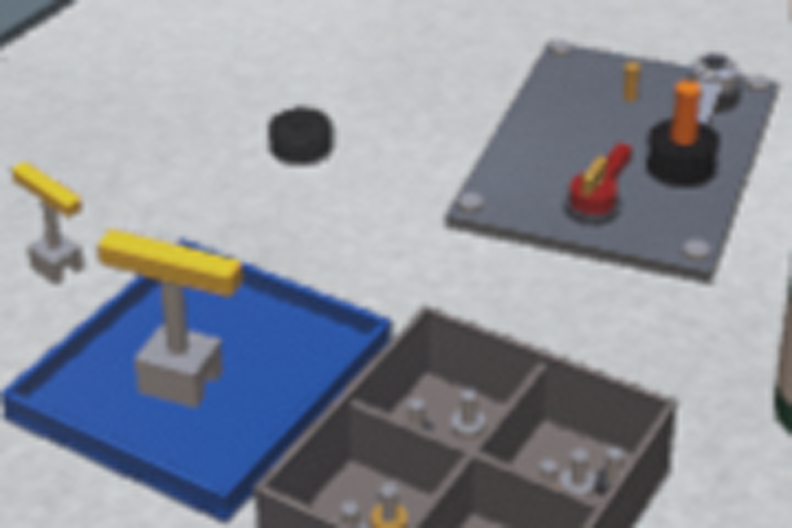

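The crops confirm it: the large yellow T-key stands in the large blue tray. The screw has its red catch pointing near the roller, and the orange post sits on the roller. I'm moving above the key.

```bash
python3 -m pendant '[[[0.257,0.399,-0.084],[0,0,-0.127],0],[[0.257,0.399,-0.084],[0,0,-0.127],0],[[0.257,0.399,-0.084],[0,0,-0.127],0],[[0.257,0.399,-0.084],[0,0,-0.127],0],[[0.257,0.399,-0.084],[0,0,-0.127],0],[[0.257,0.399,-0.084],[0,0,-0.127],0],[[0.257,0.399,-0.084],[0,0,-0.127],0],[[0.257,0.399,-0.084],[0,0,-0.127],0],[[0.257,0.399,-0.084],[0,0,-0.127],0],[[0.257,0.399,-0.084],[0,0,-0.127],0],[[0.257,0.399,-0.084],[0,0,-0.127],0]]' 20
python3 - <<'E'
from h import *
s=ctrl.get_state(); print(s["joints"],s["eef_rot"],s["contact_force"])
a=np.radians(10.8); B=np.array([[np.cos(a),-np.sin(a)],[np.sin(a),np.cos(a)]])
S=np.array([.565,.1095])+B@[.001,-.079]
print("screw",S)
for n in("top","scene"):
    f=np.load(n+".npz"); im,W=f["im"],f["W"]; H=cv2.cvtColor(im,cv2.COLOR_RGB2HSV).astype(int); h,s,v=[H[...,i] for i in range(3)]
    z=W[...,2]; D=W[...,:2]-S; r=np.linalg.norm(D,axis=-1)
    m=(r>.018)&(r<.056)&((h<8)|(h>172))&(s>120)&(z>.026)&(z<.036)
    if m.sum()>2: print(n,"catch",m.sum(),np.degrees(np.arctan2(*D[m].mean(0)[::-1])),D[m].mean(0))
    m=(r<.02)&(z>.039)&(z<.049)&(s>60)
    if m.sum()>2:
        Q=D[m]; u,sv,vt=np.linalg.svd(Q-Q.mean(0)); print(n,"head",m.sum(),Q.mean(0),np.degrees(np.arctan2(vt[0,1],vt[0,0]))%180, W[m][:,2].mean())
E
```

```text
time: 1.48
tcp_pos: [0.4513, -0.2225, 0.3208]
eef_rot: [[0.985, 0.174, -0.0], [0.174, -0.985, -0.001], [-0.0, 0.001, -1.0]]
contact_force: [0.8, -0.3, -0.6]
width: 1.005
gripper_force: 0.0
[ 26.34962031  23.52256156  -6.45919628 113.85379232   3.84819291
  42.824375   -62.36055036] [[ 9.84683796e-01  1.74349449e-01 -3.01772787e-04]
 [ 1.74349223e-01 -9.84683662e-01 -6.59124277e-04]
 [-4.12068687e-04  5.96415145e-04 -9.99999737e-01]] [ 0.76349906 -0.27359251 -0.62944721]
screw [0.58078541 0.03208669]
top catch 31 92.63484559103713 [-0.00161941  0.03518989]
top head 16 [-0.00024285  0.00089493] 100.98492118899345 0.043542578203340565
scene catch 21 93.79628818014547 [-0.00250161  0.03770045]
scene head 17 [-0.00016822 -0.00101417] 93.57852440226966 0.042669748840210554
```

```bash
python3 -m pendant '[[[0.0005,0.001,-0.05],[0,0,0],0],[[0.0005,0.001,-0.085],[0,0,0],0],[[0.0005,0.001,-0.085],[0,0,0],0],[[0.0005,0.001,-0.085],[0,0,0],1],[[0.0005,0.001,-0.085],[0,0,0],1],[[0.0005,0.001,-0.085],[0,0,0],1],[[0.0005,0.001,-0.085],[0,0,0],1],[[0.0005,0.001,-0.085],[0,0,0],1],[[0.0005,0.001,-0.085],[0,0,0],1],[[0.0005,0.001,-0.085],[0,0,0],1]]' 35
python3 - <<'E'
from h import *
im,d,W=grab("scene"); save(im,"g1.png",(130,130,350,310),3.4)
E
```

```text
time: 2.72
tcp_pos: [0.4526, -0.22, 0.2357]
eef_rot: [[0.984, 0.177, -0.0], [0.177, -0.984, 0.0], [-0.0, -0.0, -1.0]]
contact_force: [0.7, -0.6, 0.4]
width: 0.23
gripper_force: 0.0
```

View pics/g1.png

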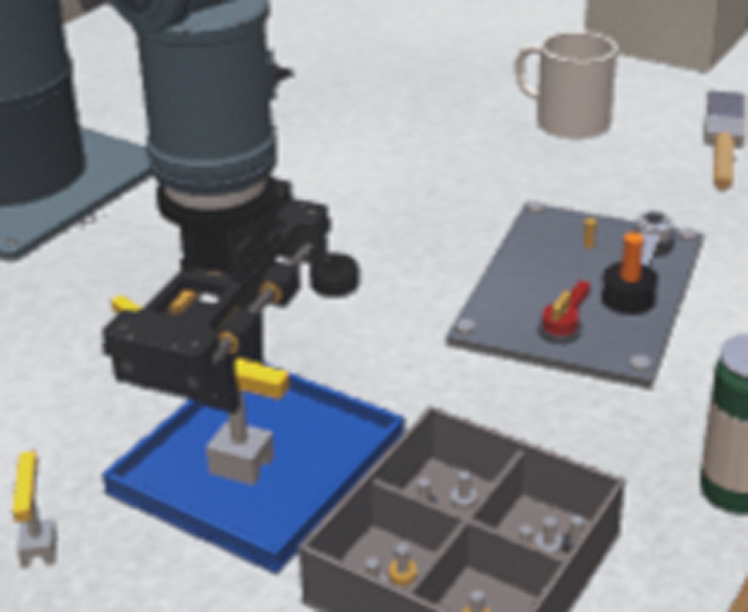

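Both fingers bracket the big key's bar at crop (262,378), and they are still closing. I'll finish the grip, lift, and carry the key over the screw.

```bash
python3 -m pendant '[[[0,0,0],[0,0,0],1],[[0,0,0],[0,0,0],1],[[0,0,0],[0,0,0],1],[[0,0,0.03],[0,0,0],1],[[0,0,0.06],[0,0,0],1],[[0,0,0.1],[0,0,0.1],1],[[0.02,0.04,0.1],[0,0,0.25],1],[[0.04,0.08,0.1],[0,0,0.4],1],[[0.06,0.12,0.1],[0,0,0.55],1],[[0.08,0.16,0.1],[0,0,0.7],1],[[0.1,0.2,0.1],[0,0,0.85],1],[[0.12,0.23,0.1],[0,0,1.0],1],[[0.128,0.252,0.1],[0,0,1.15],1],[[0.128,0.252,0.1],[0,0,1.3],1],[[0.128,0.252,0.1],[0,0,1.449],1],[[0.128,0.252,0.1],[0,0,1.449],1],[[0.128,0.252,0.1],[0,0,1.449],1],[[0.128,0.252,0.1],[0,0,1.449],1]]' 35
python3 - <<'E'
from h import *
im,d,W=grab("scene"); save(im,"g2.png",(210,110,390,270),3.7)
H=cv2.cvtColor(im,cv2.COLOR_RGB2HSV).astype(int)
m=(H[...,0]>22)&(H[...,0]<35)&(H[...,1]>150)&(H[...,2]>70)&(W[...,2]>.12); P=W[m]
print(len(P),P.min(0),P.max(0))
s=ctrl.get_state(); print(s["joints"],s["tcp_pos"],s["eef_rot"][:,0] if hasattr(s["eef_rot"],'shape') else s["eef_rot"])
E
```

```text
time: 5.03
tcp_pos: [0.5805, 0.0319, 0.3357]
eef_rot: [[-0.054, 0.999, 0.0], [0.999, 0.054, -0.0], [-0.0, -0.0, -1.0]]
contact_force: [-0.0, 0.5, -1.7]
width: 0.176
gripper_force: 35.0
67 [ 0.56381351 -0.00817321  0.18216257] [0.58839579 0.04967718 0.21226469]
[ 13.44068834  31.77504612 -28.42307643 100.87778897  18.55108504
  52.03563247 -19.78992813] [0.58052343 0.03197477 0.33573376] [-5.48009717e-02  9.98497279e-01 -1.91345504e-04]
```

View pics/g2.png

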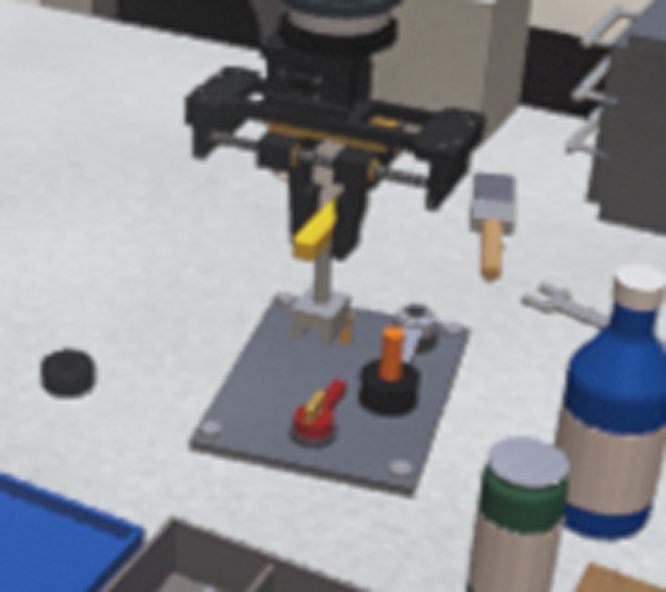

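The key is held upright above the screw (foot at crop (320,315), head at (316,405)). I'll lower it in steps.

```bash
python3 -m pendant '[[[0,0,-0.03],[0,0,0],1],[[0,0,-0.056],[0,0,0],1],[[0,0,-0.060],[0,0,0],1],[[0,0,-0.063],[0,0,0],1],[[0,0,-0.066],[0,0,0],1],[[0,0,-0.066],[0,0,0],1]]' 35
python3 - <<'E'
from h import *
im,d,W=grab("scene"); save(im,"g3.png",(250,150,370,250),5)
s=ctrl.get_state(); print(s["contact_force"],s["torque"],s["tcp_pos"])
E
```

```text
time: 5.82
tcp_pos: [0.5808, 0.032, 0.2702]
eef_rot: [[-0.056, 0.998, 0.001], [0.998, 0.056, -0.0], [-0.0, 0.001, -1.0]]
contact_force: [-1.2, -0.1, -2.0]
width: 0.174
gripper_force: 35.0
[ 0.18855273 -0.3579941  -0.9109081 ] [-0.05772811 -0.04246719  0.06164087] [0.58078169 0.03198502 0.27022253]
```

View pics/g3.png

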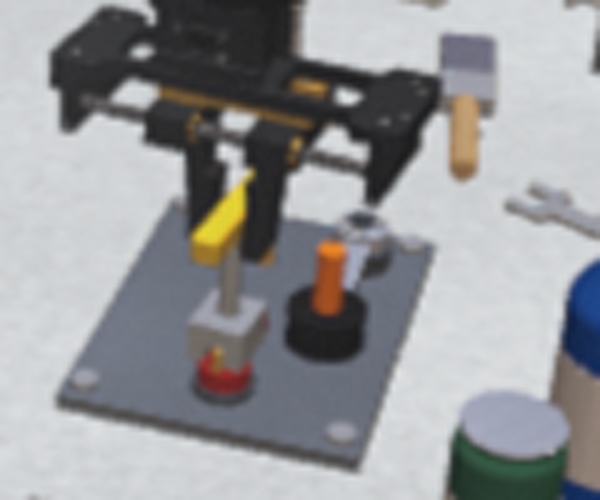

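The foot (crop (228,325)) straddles the brass head with no force. I'll seat it the rest of the way.

```bash
python3 -m pendant '[[[0,0,-0.003],[0,0,0],1],[[0,0,-0.005],[0,0,0],1],[[0,0,-0.0065],[0,0,0],1],[[0,0,-0.0065],[0,0,0],1]]' 35
```

```text
time: 6.38
tcp_pos: [0.5805, 0.032, 0.2631]
eef_rot: [[-0.056, 0.998, -0.0], [0.998, 0.056, -0.0], [-0.0, -0.0, -1.0]]
contact_force: [-1.2, -0.1, -1.9]
width: 0.176
gripper_force: 35.0
```

```bash
python3 -m pendant '[[[0,0,0],[0,0,0.12],1],[[0,0,0],[0,0,0.24],1],[[0,0,0],[0,0,0.36],1],[[0,0,0],[0,0,0.48],1],[[0,0,0],[0,0,0.6],1],[[0,0,0],[0,0,0.72],1],[[0,0,0],[0,0,0.84],1],[[0,0,0],[0,0,0.96],1],[[0,0,0],[0,0,1.08],1],[[0,0,0],[0,0,1.2],1],[[0,0,0],[0,0,1.25],1],[[0,0,0],[0,0,1.25],1]]' 35
python3 -c "
from bench import ctrl
s=ctrl.get_state();print(s['torque'],s['contact_force'],s['joints'])"
python3 -m pendant '[[[0,0,0],[0,0,0.04],1],[[0,0,0],[0,0,0.08],1],[[0,0,0],[0,0,0.08],1]]' 35
python3 -c "
from bench import ctrl
s=ctrl.get_state();print(s['torque'],s['contact_force'])"
python3 -m pendant '[[[0,0,0],[0,0,0.04],1],[[0,0,0],[0,0,0.08],1],[[0,0,0],[0,0,0.08],1]]' 35
python3 -c "
from bench import ctrl
s=ctrl.get_state();print(s['torque'],s['contact_force'])"
```

```text
time: 7.88
tcp_pos: [0.5807, 0.0322, 0.2633]
eef_rot: [[-0.965, 0.262, 0.001], [0.262, 0.965, 0.001], [-0.0, 0.001, -1.0]]
contact_force: [0.2, 1.7, -2.3]
width: 0.179
gripper_force: 35.0
[ 0.38263003 -0.31306071 -0.06930265] [ 0.168349    1.73580179 -2.26834567] [ 22.85851901  42.29804519 -42.54374152 102.43545141  36.44575243
  49.89224952  38.06069286]
time: 8.25
tcp_pos: [0.5806, 0.0321, 0.2633]
eef_rot: [[-0.983, 0.183, 0.0], [0.183, 0.983, 0.0], [-0.0, 0.0, -1.0]]
contact_force: [0.5, 1.9, -1.6]
width: 0.18
gripper_force: 35.1
[ 0.54773888 -0.36503538 -0.0612676 ] [ 0.45536297  1.86586429 -1.55699434]
time: 8.62
tcp_pos: [0.5806, 0.0321, 0.2632]
eef_rot: [[-0.995, 0.104, 0.0], [0.104, 0.995, 0.0], [-0.0, 0.0, -1.0]]
contact_force: [0.7, 2.7, -1.5]
width: 0.172
gripper_force: 35.1
[ 0.65943474 -0.42716942 -0.07317211] [ 0.73107243  2.67450708 -1.52897318]
```

```bash
python3 -m pendant '[[[0,0,0],[0,0,0.04],1],[[0,0,0],[0,0,0.08],1],[[0,0,0],[0,0,0.08],1]]' 35
python3 -c "
from bench import ctrl
s=ctrl.get_state();print(s['torque'],s['contact_force'])"
python3 -m pendant '[[[0,0,0],[0,0,0.04],1],[[0,0,0],[0,0,0.08],1],[[0,0,0],[0,0,0.08],1]]' 35
python3 - <<'E'
from h import *
s=ctrl.get_state();print(s['torque'],s['contact_force'])
im,d,W=grab("scene"); save(im,"g4.png",(250,150,370,250),5)
E
```

```text
time: 9.0
tcp_pos: [0.5806, 0.032, 0.2632]
eef_rot: [[-1.0, 0.024, 0.0], [0.024, 1.0, 0.001], [-0.0, 0.001, -1.0]]
contact_force: [0.9, 2.0, -1.6]
width: 0.174
gripper_force: 35.3
[ 0.87011084 -0.46385632 -0.21556899] [ 0.89290197  2.02795477 -1.61479516]
time: 9.38
tcp_pos: [0.5805, 0.0319, 0.2632]
eef_rot: [[-0.998, -0.055, -0.0], [-0.055, 0.998, 0.0], [0.0, 0.0, -1.0]]
contact_force: [0.9, 2.4, -1.6]
width: 0.175
gripper_force: 36.1
[ 0.76017583 -0.2760317  -0.66556889] [ 0.94602128  2.40299161 -1.55589539]
```

View pics/g4.png

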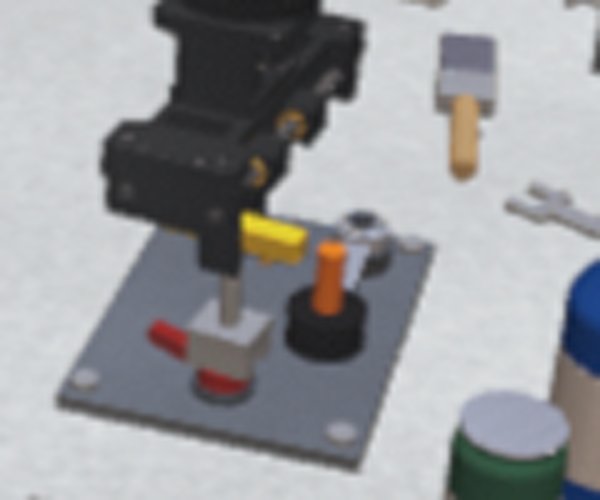

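Torque has risen to 0.67 N·m, so the screw is at its stop. The red catch now points away from the roller at crop (165,335). I'll relax the turn, lift off and carry the key to the tray.

```bash
python3 -m pendant '[[[0,0,0],[0,0,-0.12],1],[[0,0,0],[0,0,-0.22],1],[[0,0,0],[0,0,-0.22],1],[[0,0,0.006],[0,0,-0.22],1],[[0,0,0.014],[0,0,-0.22],1],[[0,0,0.04],[0,0,-0.22],1],[[0,0,0.075],[0,0,-0.22],1],[[-0.01,-0.02,0.075],[0,0,-0.35],1],[[-0.03,-0.06,0.075],[0,0,-0.5],1],[[-0.05,-0.1,0.075],[0,0,-0.65],1],[[-0.07,-0.14,0.075],[0,0,-0.8],1],[[-0.09,-0.18,0.075],[0,0,-0.95],1],[[-0.11,-0.22,0.075],[0,0,-1.1],1],[[-0.1245,-0.246,0.075],[0,0,-1.25],1],[[-0.1245,-0.246,0.06],[0,0,-1.4],1],[[-0.1245,-0.246,0.03],[0,0,-1.4],1],[[-0.1245,-0.246,0.0],[0,0,-1.4],1],[[-0.1245,-0.246,-0.02],[0,0,-1.4],1],[[-0.1245,-0.246,-0.0255],[0,0,-1.4],1],[[-0.1245,-0.246,-0.0255],[0,0,-1.4],1]]' 35
python3 - <<'E'
from h import *
s=ctrl.get_state();print(s['torque'],s['contact_force'],s['joints'])
im,d,W=grab("scene"); np.savez("s5",im=im,W=W); save(im,"g5.png",(150,130,390,310),3.3)
E
```

```text
time: 11.92
tcp_pos: [0.4562, -0.2141, 0.2382]
eef_rot: [[-0.224, 0.974, 0.0], [0.974, 0.224, -0.0], [-0.0, 0.0, -1.0]]
contact_force: [-0.5, -0.3, -0.9]
width: 0.176
gripper_force: 35.0
[-0.05395849 -0.14039402 -0.02190369] [-0.50280318 -0.28785313 -0.94831432] [ 42.09953073  34.65140053 -27.92711116 114.91595558  26.50545066
  36.655407     9.71061532]
```

View pics/g5.png

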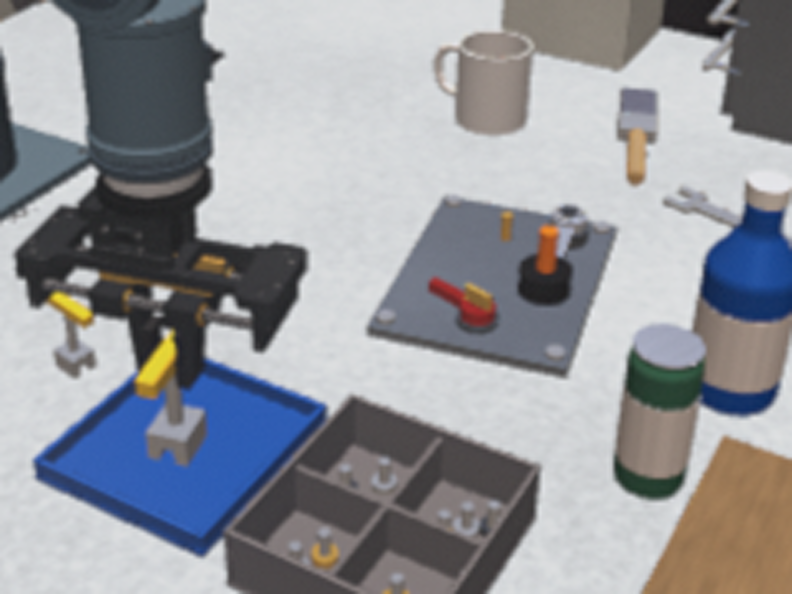

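The key hangs just above the tray floor, upright (foot at crop (175,435)). The screw has stayed turned. I'll set the key down and release it.

```bash
python3 -m pendant '[[[0,0,-0.0015],[0,0,0],1],[[0,0,-0.0025],[0,0,0],1],[[0,0,-0.0025],[0,0,0],1],[[0,0,-0.0025],[0,0,0],0.6],[[0,0,-0.0025],[0,0,0],0.3],[[0,0,-0.0025],[0,0,0],0.3],[[0,0,-0.0025],[0,0,0],0],[[0,0,-0.0025],[0,0,0],0],[[0,0,0.01],[0,0,0],0],[[0,0,0.04],[0,0,0],0],[[0,0,0.08],[0,0,0],0],[[0,0,0.11],[0,0,0],0],[[0,0,0.11],[0,0,0],0]]' 35
python3 - <<'E'
from h import *
im,d,W=grab("scene")
H=cv2.cvtColor(im,cv2.COLOR_RGB2HSV).astype(int);h,s,v=[H[...,i] for i in range(3)]; z=W[...,2]
m=(h>22)&(h<35)&(s>150)&(v>70)&(z>.075)&(z<.11); P=W[m]; print("key bar",len(P),P.mean(0),P[:,2].max(),cv2.minAreaRect((P[:,:2]*1000).astype(np.float32)))
D=W[...,:2]-[.5808,.032]; r=np.linalg.norm(D,axis=-1)
m=(r>.018)&(r<.056)&((h<8)|(h>172))&(s>120)&(z>.026)&(z<.036); print("catch",m.sum(),np.degrees(np.arctan2(*D[m].mean(0)[::-1])))
m=(h>=6)&(h<20)&(s>170)&(z>.07)&(W[...,0]>.58)&(z<.09); print("post",W[m].mean(0),m.sum())
print(ctrl.get_state()["joints"])
E
```

```text
time: 13.6
tcp_pos: [0.4569, -0.2142, 0.3505]
eef_rot: [[-0.224, 0.975, 0.004], [0.975, 0.224, -0.002], [-0.003, 0.004, -1.0]]
contact_force: [0.1, -0.0, -0.2]
width: 0.999
gripper_force: 0.0
key bar 108 [ 0.4567366  -0.2170851   0.09502827] 0.09716203559539581 ((456.2917175292969, -215.90623474121094), (12.90096378326416, 78.6557388305664), 12.429357528686523)
catch 31 164.97445348408334
post [0.61236011 0.09097603 0.07667969] 20
[ 47.58560462  24.67868539 -34.22148153 111.36380104  18.15190816
  49.14485853  16.73091788]
```

The catch reads 165.0°, which is 1.40 rad, and the key stands free in the tray. Next is the post.

```bash
python3 -m pendant '[[[0.02,0.04,0],[0,0,0],0],[[0.04,0.08,0],[0,0,0],0],[[0.06,0.12,0],[0,0,0],0],[[0.08,0.16,0],[0,0,0],0],[[0.1,0.2,0],[0,0,0],0],[[0.12,0.24,0],[0,0,0],0],[[0.14,0.28,-0.02],[0,0,-0.03],0],[[0.157,0.307,-0.05],[0,0,-0.03],0],[[0.157,0.307,-0.07],[0,0,-0.03],0],[[0.157,0.307,-0.07],[0,0,-0.03],0],[[0.157,0.307,-0.1],[0,0,-0.03],0],[[0.157,0.307,-0.13],[0,0,-0.03],0],[[0.157,0.307,-0.1365],[0,0,-0.03],0],[[0.157,0.307,-0.1365],[0,0,-0.03],0]]' 40
python3 -c "
from bench import ctrl
s=ctrl.get_state();print(s['torque'],s['contact_force'],s['joints'])"
```

```text
time: 15.4
tcp_pos: [0.6133, 0.0922, 0.212]
eef_rot: [[-0.194, 0.981, 0.001], [0.981, 0.194, -0.0], [-0.0, 0.0, -1.0]]
contact_force: [0.1, 0.3, 0.2]
width: 0.997
gripper_force: 0.0
[-0.03290063 -0.13140919 -0.0113392 ] [0.07140084 0.33243292 0.15929076] [  7.3924636   45.7828763  -28.75798999  97.6518947   29.62451053
  44.29609897 -24.52076844]
```

```bash
python3 -m pendant '[[[0,0,0],[0,0,0],1],[[0,0,0],[0,0,0],1],[[0,0,0],[0,0,0],1],[[0,0,0],[0,0,0],1],[[0,0,0],[0,0,0],1],[[0,0,0],[0,0,0],1],[[0,0,0],[0,0,0],1],[[0,0,0],[0,0,0],1],[[0,0,0],[0,0,0],1],[[0,0,0],[0,0,0],1],[[0,0,0],[0,0,0],1]]' 40
python3 - <<'E'
from h import *
s=ctrl.get_state();print(s['torque'],s['contact_force'])
p=np.array([.5952,.1916]); d0=np.array(s["tcp_pos"][:2])-p; print("r",np.linalg.norm(d0),np.degrees(np.arctan2(d0[1],d0[0])))
a0=np.radians(-79.2)
for t in np.r_[np.arange(.08,1.0,.08),1.0,1.04,1.08]:
    q=p+.1*np.array([np.cos(a0-t),np.sin(a0-t)]); print(round(t,2),(q-s["tcp_pos"][:2]).round(4))
im,d,W=grab("scene"); save(im,"g6.png",(250,110,410,250),4)
E
```

```text
time: 16.77
tcp_pos: [0.6132, 0.093, 0.2112]
eef_rot: [[-0.195, 0.981, 0.0], [0.981, 0.195, 0.0], [0.0, 0.0, -1.0]]
contact_force: [2.4, 0.4, -1.6]
width: 0.167
gripper_force: 40.0
[ 0.04901857 -0.5826302  -0.01582651] [ 2.40145112  0.43475919 -1.61641059]
r 0.10023836516408396 -79.65642529726952
0.08 [-0.0072 -0.0008]
0.16 [-0.0151 -0.0014]
0.24 [-0.0231 -0.0013]
0.32 [-0.0311 -0.0005]
0.4 [-0.039   0.0008]
0.48 [-0.0467  0.0028]
0.56 [-0.0543  0.0054]
0.64 [-0.0616  0.0086]
0.72 [-0.0687  0.0124]
0.8 [-0.0754  0.0167]
0.88 [-0.0818  0.0216]
0.96 [-0.0877  0.0269]
1.0 [-0.0905  0.0298]
1.04 [-0.0932  0.0327]
1.08 [-0.0958  0.0358]
```

View pics/g6.png

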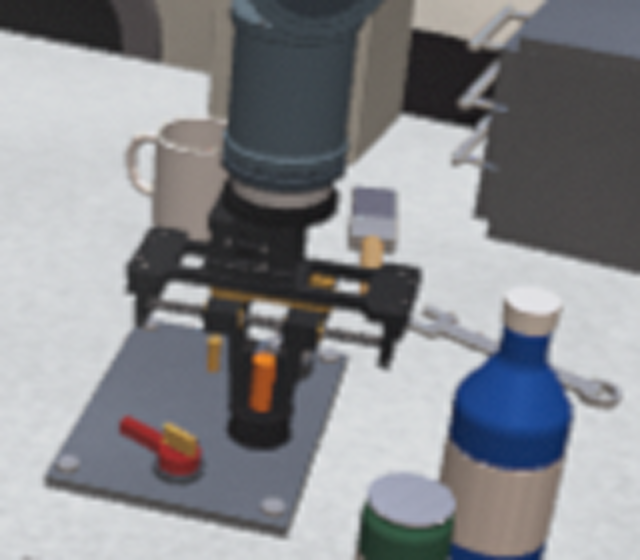

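The post is gripped (crop (262,380)). I'll swing the arm along its arc, turning the gripper with it.

```bash
python3 -m pendant '[[[-0.0072,-0.0008,0],[0,0,-0.08],1],[[-0.0151,-0.0014,0],[0,0,-0.16],1],[[-0.0231,-0.0013,0],[0,0,-0.24],1],[[-0.0311,-0.0005,0],[0,0,-0.32],1],[[-0.039,0.0008,0],[0,0,-0.4],1],[[-0.0467,0.0028,0],[0,0,-0.48],1],[[-0.0543,0.0054,0],[0,0,-0.56],1],[[-0.0616,0.0086,0],[0,0,-0.64],1],[[-0.0687,0.0124,0],[0,0,-0.72],1],[[-0.0754,0.0167,0],[0,0,-0.8],1],[[-0.0818,0.0216,0],[0,0,-0.88],1],[[-0.0877,0.0269,0],[0,0,-0.96],1],[[-0.0877,0.0269,0],[0,0,-0.96],1]]' 40
python3 - <<'E'
from h import *
s=ctrl.get_state();print(s['torque'],s['contact_force'],s['tcp_pos'],s['joints'])
d=np.array(s["tcp_pos"][:2])-[.5952,.1916]; print(np.linalg.norm(d),np.radians(-79.2)-np.arctan2(d[1],d[0]))
E
```

```text
time: 18.45
tcp_pos: [0.5252, 0.1189, 0.2112]
eef_rot: [[0.691, 0.723, -0.001], [0.723, -0.691, -0.002], [-0.002, 0.001, -1.0]]
contact_force: [1.4, -4.7, -1.6]
width: 0.167
gripper_force: 40.0
[-1.00817352 -0.41152282  0.19332021] [ 1.37992668 -4.67264874 -1.6064874 ] [0.52518163 0.11888828 0.21119761] [ -5.84988134  37.68761603 -15.19081168 110.74454081  16.95264396
  33.79210991 -75.92835816]
0.10094338361853622 0.955025688706947
```

```bash
cat > st.py <<'E'
from h import *
s=ctrl.get_state(); d=np.array(s["tcp_pos"][:2])-[.5952,.1916]; a=np.arctan2(d[1],d[0]); F=np.array(s["contact_force"])
print("ang",np.radians(-79.2)-a,"r",np.linalg.norm(d),"Ft",F[:2]@[np.sin(a),-np.cos(a)],"Fr",F[:2]@[np.cos(a),np.sin(a)],F[2])
E
python3 -m pendant '[[[-0.0014,0.0015,0],[0,0,-0.02],1],[[-0.0028,0.0029,0],[0,0,-0.04],1],[[-0.0028,0.0029,0],[0,0,-0.04],1]]' 40 >/dev/null; python3 st.py
python3 -m pendant '[[[-0.0014,0.0015,0],[0,0,-0.02],1],[[-0.0027,0.0029,0],[0,0,-0.04],1],[[-0.0027,0.0029,0],[0,0,-0.04],1]]' 40 >/dev/null; python3 st.py
```

```text
ang 0.9891587212711874 r 0.10098274626123566 Ft -5.160116587968938 Fr 2.1034868710064907 -0.10845690063512592
ang 1.0209783843278335 r 0.10106618373877298 Ft -6.659113705028668 Fr 1.5403057422728534 -1.786717697698673
```

```bash
python3 -m pendant '[[[-0.0014,0.0015,0],[0,0,-0.02],1],[[-0.0026,0.0030,0],[0,0,-0.03],1],[[-0.0026,0.0030,0],[0,0,-0.03],1]]' 50 >/dev/null; python3 st.py
python3 -m pendant '[[[-0.0007,0.0008,0],[0,0,0],1],[[-0.0014,0.0015,0],[0,0,0],1],[[-0.0014,0.0015,0],[0,0,0],1]]' 50 >/dev/null; python3 st.py
```

```text
ang 1.034248918599935 r 0.10116584186946315 Ft -15.687906824377134 Fr 0.692371573731031 -5.153358173311297
ang 1.039906606198039 r 0.10131991166477597 Ft -19.800505217321998 Fr 0.8047488820156264 -8.246964043135101
```

The push force has jumped to about 20 N, so the arm is against its stop. I'll let it settle and do a final numeric check.

```bash
python3 -m pendant '[[[0,0,0],[0,0,0],1],[[0,0,0],[0,0,0],1],[[0,0,0],[0,0,0],1],[[0,0,0],[0,0,0],1]]' 50; python3 st.py
python3 - <<'E'
from h import *
im,d,W=grab("top"); f=np.load("top.npz")
H=cv2.cvtColor(im,cv2.COLOR_RGB2HSV).astype(int);h,s,v=[H[...,i] for i in range(3)]; z=W[...,2]
m=(h>22)&(h<35)&(s>150)&(v>90)&(z>.085)&(z<.11); print("key",m.sum(),W[m].mean(0))
D=W[...,:2]-[.5808,.032]; r=np.linalg.norm(D,axis=-1)
m=(r>.018)&(r<.056)&((h<8)|(h>172))&(s>120)&(z>.026)&(z<.036); print("catch",m.sum(),np.degrees(np.arctan2(*D[m].mean(0)[::-1])))
ch=(abs(z-f["W"][...,2])>.015).astype(np.uint8); n,L,S,C=cv2.connectedComponentsWithStats(ch)
for i in range(1,n):
    if S[i,4]>25: print("changed",S[i],C[i].round())
E
```

```text
time: 20.45
tcp_pos: [0.519, 0.1248, 0.2113]
eef_rot: [[0.768, 0.64, 0.005], [0.64, -0.768, -0.006], [-0.0, 0.008, -1.0]]
contact_force: [12.5, -15.4, -6.5]
width: 0.163
gripper_force: 50.0
ang 1.039655711341526 r 0.10131161071600064 Ft -19.813180733492146 Fr 0.7497320499336897 -6.503546544747699
key 114 [ 0.45632318 -0.21294794  0.09622215]
catch 25 164.41191808463464
changed [  183   145   142   239 14199] [245. 273.]
changed [314 190  27  26 250] [327. 202.]
changed [ 466  287   46   42 1219] [491. 307.]
changed [482 356  30  28 443] [501. 374.]
```

Only the robot and the key have moved, the force is steady, and the catch is still free. I'm handing in the job.

```bash
python3 -c "
from bench import ctrl
print(ctrl.close_job())"
```

```text
the job is handed in; nothing more can be done
None
```

The job is handed in at about 20.5 s: the screw is turned to its stop (about 1.4 rad), the key stands free in the large blue tray, and the gripper is holding the tensioner arm against its stop with about 20 N.

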